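Stand the rivet sets in their painted cups

ROBOT

A 6-joint arm with a two-finger parallel gripper is mounted at the origin on the work surface. World frame = base frame: x ahead of the robot, y to its left, z up, the work surface at z = 0. Lengths are in m, angles in degrees, forces in N, time in s.
With the tool pointing down it reaches from about 0.4 to 0.825 m from the base axis. Payload 7 kg.
Tool frame: the origin (TCP) lies on the centre line of the jaws, within the pads' length; the fingertips stand 14 mm ahead of it and the grasp point (between the pads) lies 5 mm behind it; z points along the fingers, x is the direction in which the jaws open and shut, and the axes are right-handed (so a half turn about z gives the same grasp; the last joint's range is limited). The gripper opens to 88 mm and grips with 3 to 60 N. Pads are 19 mm wide; open, the fingers measure 130 mm over their backs; the gripper's body (78 mm by 193 mm) begins 47 mm behind the grasp point.
Start: joints at [81.366, 20.546, 0.682, 0, -70.136, -16.507], TCP at [0.287, 0.611, 0.241] pointing down, gripper open.
Joint ranges: [-176.03, 176.03], [-82.01, 121.73], [-58.28, 71.71], [-173.87, 95.51], [-174.79, -0.11], [-173.66, 173.66]. Speed limits (degrees/s): [136.94, 136.94, 172.46, 180, 180, 180].

INTERFACE

Orientations are given as [roll, pitch, yaw] about the fixed x, y, z axes, in that order (R = Rz(yaw) Ry(pitch) Rx(roll)).
In Python, from plant import * gives the robot as it stands.
- The arm moves only by the shell command python3 -m handwheel 'ROWS' [OPENING]. ROWS is JSON, a list of rows, each a list of 2 entries, a list of its own where there are three numbers: the shift along the tool's x, y, z each as a share of 0.2 m, from -1 to 1, then the turn, a rotation vector about the tool's x, y, z each as a share of 360 degrees, from -1 to 1. In form: [[[tx, ty, tz], [ax, ay, az]], ...]. A call has 1 to 5 rows; each row is the pose to reach, as a shift and turn from the pose commanded when the call began, along the tool's axes at that moment, turning the shorter way round; what a row does not reach only later rows make up. A row lasts 1/12 s, in which the tool goes at most 41.7 mm and 7.16 degrees, less where a joint would pass 70% of its speed; a pose out of reach is approached as far as the arm can. A call with a number of a shift or a turn outside -1 to 1 is refused whole. A call with a gripper value outside its range is refused whole. OPENING is the closure, from -1 (fully open) to 1 (shut), set as the call begins (- or left out, the last holds). The fingers move at their own pace and stop on an object; the grip force is fixed at half the most. Time passes only in rows, so rows that repeat a pose let the fingers close. It gives the time, the measured TCP pose, the force and the opening at its end, in the units of the state.
- get_obs(): the state, without advancing time (a new reading comes with each control period).
- snapshot(name): name is "scene" or "side" or "wrist"; returns a dict with "color" (384x512x3 uint8, red, green, blue), "z_map" (384x512 float32, m along the optical axis (not along the pixel's ray), 0 where there is no reading), "intrinsics" (3x3 intrinsics, pixels), "rvec" (rotation vector, rad) and "tvec" (3), from world to camera coordinates, as OpenCV has them. Camera axes: x right, y down, z forward; pixel columns grow to the right and rows downward; lengths in m; the calibration is good to about 2 mm. A picture is of the moment at which its call begins.
- close_job(): hands the job in, once; it reports no verdict.
The state is a dict: "clock": time; "joint_pos": joint angles; "qvel": joint speeds; "tau": joint torques, N m; "tool_pos": TCP position; "orientation": TCP orientation; "force": force on the tool from outside, world axes, zero at the start; "moment": the same for the moment, N m; "opening": finger opening in m.
Only numpy, scipy, OpenCV 4.12 (cv2) and the standard library are available. Lean on these libraries where they do the work, as an engineer would, in place of code of your own. Each camera call takes 0.05 s, during which the arm holds its last target. There are 200 camera calls.

TASK

Take the red-headed and the blue-headed rivet set out of the sloping rack and stand each one upright, painted head up, in the cup painted its own colour; lower it right to the bottom of the cup before you let go, do not drop it in. Leave the yellow-headed set in the rack, the drift punch in the green cup and everything else on the bench where it is.

Things in the scene. Friction and masses are not known exactly. Their poses are not given: they have to be found in the camera images.
- red_set: Steel rivet set with a red-painted head: round bar 18 mm diameter, 130 mm long, 240 g; the lowest 8 mm (foot) tapers to 12 mm diameter, the top 22 mm is painted red. Starts leaning in one of the rack's three bores, any of them. Origin: centre of the foot's end face; z runs along the bar to the painted head.
- blue_set: Steel rivet set with a blue-painted head: round bar 18 mm diameter, 130 mm long, 240 g; the lowest 8 mm (foot) tapers to 12 mm diameter, the top 22 mm is painted blue. Starts leaning in one of the rack's three bores, any of them. Origin: centre of the foot's end face; z runs along the bar to the painted head.
- yellow_set: Steel rivet set with a yellow-painted head: round bar 18 mm diameter, 130 mm long, 240 g; the lowest 8 mm (foot) tapers to 12 mm diameter, the top 22 mm is painted yellow. Starts leaning in one of the rack's three bores, any of them. Origin: centre of the foot's end face; z runs along the bar to the painted head. A bystander.
- red_cup: Red-painted round iron cup screwed to the bench: 47 mm outside diameter, 55 mm high, on a 66 mm flange 5 mm thick; upright round bore 23 mm diameter, 47 mm deep, floor 8 mm above the bench. Origin: centre of the underside; z up.
- red_cup_floor (a point): Centre of the bore's floor in the red cup, 8 mm above the bench; axes as the cup.
- blue_cup: Blue-painted round iron cup screwed to the bench: 47 mm outside diameter, 55 mm high, on a 66 mm flange 5 mm thick; upright round bore 23 mm diameter, 47 mm deep, floor 8 mm above the bench. Origin: centre of the underside; z up.
- blue_cup_floor (a point): Centre of the bore's floor in the blue cup, 8 mm above the bench; axes as the cup.
- green_cup: Green-painted round iron cup screwed to the bench: 47 mm outside diameter, 55 mm high, on a 66 mm flange 5 mm thick; upright round bore 23 mm diameter, 47 mm deep, floor 8 mm above the bench. Origin: centre of the underside; z up. Holds the drift punch; a bystander.
- rack: Fixed sloping rack: dark wood block 230 mm long, top edge 93 mm up, on a 150 x 250 mm base. Three 20 mm bores, 47 mm deep, at y = -75, 0, +75 mm, lean 35 degrees from vertical, mouths towards its -x (the robot). Bore floors at x = -9, z = 38 mm, mouths at x = -36, z = 77 mm; sets lean 35 to 39 degrees, 83 mm standing out. Origin: centre of the underside, z up.
- drift_punch: Dark steel drift punch, 150 mm long, 19 mm diameter, tapering to 6 mm over its upper 65 mm, standing point up in the green cup. Bystander. Origin: centre of its lower end; z along it.
- dish: Cream enamel parts dish with rivets, 124 mm diameter, 30 mm high. Bystander. Origin: centre of the underside.
- sash_weight: Squat cast-iron sash weight standing upright, 60 mm diameter, 100 mm high. Bystander. Origin: centre of the underside.
- riveter: Brass-bodied hand riveter lying down, about 280 mm long, 40 mm high. Bystander. Origin: under the middle of the brass body; x towards its nose.
- oil_can: Copper oil can with a brass spout, 84 mm diameter, 154 mm high. Bystander. Origin: centre of the underside.
- hammer: Hammer lying down, handle to its -x. Bystander. Origin: centre of its underside.
There are look-alikes about, which are no part of the job. Several things have the shape of the red_cup; the one meant has the colours described above.

How it is judged (in metres and radians):
At the end, for the whole second after the job is handed in: The red set stands in the red cup and the blue set in the blue cup, painted head up, foot within 5 mm of the cup's floor and 9 mm of its centre, within 0.17 rad (10 degrees) of vertical, at rest (horizontal distance between red_set and red_cup_floor below 0.009 m and z of red_set in the frame of red_cup_floor between -0.004 and 0.005 m and angle between each of red_set, blue_set's own z axis and vertical below 0.17 rad and linear speed of each of red_set, blue_set below 0.03 m/s and horizontal distance between blue_set and blue_cup_floor below 0.009 m and z of blue_set in the frame of blue_cup_floor between -0.004 and 0.005 m); the robot touches nothing.
It fails at once if the red set is let go while its foot is over or in its cup but more than 20 mm above the cup's floor (dropped in) (horizontal distance between red_set and red_cup_floor below 0.02 m and z of red_set in the frame of red_cup_floor above 0.02 m and contact force between red_set and the fingers below 0.05 N).
It fails at once if the blue set is let go while its foot is over or in its cup but more than 20 mm above the cup's floor (dropped in) (horizontal distance between blue_set and blue_cup_floor below 0.02 m and z of blue_set in the frame of blue_cup_floor above 0.02 m and contact force between blue_set and the fingers below 0.05 N).
It fails at once if a bystander (yellow set, drift punch, dish, sash weight, riveter, oil can, hammer) is moved by more than 30 mm (distance of any of yellow_set, drift_punch, dish, sash_weight, riveter, oil_can, hammer from where it was at the start of the episode above 0.03 m).
It also fails if it takes over 58 s, if anything falls off the work surface, if the arm or the gripper's body presses on something with over 40 N, if the wrist force passes 120 N, or if a joint passes its speed limit or range.

## Working session

There is one attempt and no reset: what is moved stays moved. The work goes in short steps, Python scripts to look and compute and a shell command to move; the robot and the scene stay as the last step left them, time stands still between calls to the robot, and variables do not carry over. Pictures are saved under pics/ and viewed, about 8 in all and at most 12, crops included, and the job is handed in when it is done.

```bash
ls; mkdir -p pics
python3 - <<'E'
from plant import *
import cv2,numpy as np
o=get_obs();print(o)
for n in("scene","side"):
    s=snapshot(n);np.savez(f"pics/{n}0.npz",**s)
    cv2.imwrite(f"pics/{n}0.png",cv2.resize(s["color"][:,:,::-1],(800,600)))
    R=cv2.Rodrigues(np.array(s["rvec"]))[0];print(n,s["intrinsics"],-R.T@np.array(s["tvec"]).ravel(),R[2])
E
```

```text
pics
{'clock': 0.0, 'joint_pos': array([ 8.13663645e+01,  2.05905842e+01,  6.35003998e-01, -1.75845264e-02,
       -7.01371374e+01, -1.65059739e+01]), 'qvel': array([-0.02230349,  0.01165037,  0.0108355 ,  0.0006728 ,  0.04529317,
       -0.07421441]), 'tau': array([ 1.64664812e-03, -5.82724357e+01,  2.93044013e+01,  6.99646980e+00,
        6.95226394e-03, -1.65991491e-04]), 'tool_pos': array([0.28660715, 0.6106256 , 0.2396496 ]), 'orientation': array([-1.79989505e+02, -9.35935872e-02, -1.15145606e+02]), 'force': array([ 0.06414229, -0.2294621 , -0.36306431]), 'moment': array([-0.01439173, -0.0628856 , -0.01253498]), 'opening': 0.08792408213226963}
scene [[395.4623466   0.        255.2657805]
 [  0.        395.4623466 189.9774719]
 [  0.          0.          1.       ]] [ 0.97740126 -0.56788358  1.11614725] [-0.34907691  0.4472139  -0.82349562]
side [[428.9591316    0.         249.17430372]
 [  0.         428.9591316  191.56954302]
 [  0.           0.           1.        ]] [ 0.34810532 -1.13974361  0.86175502] [ 0.12029961  0.81461813 -0.56738462]
```

View pics/scene0.png

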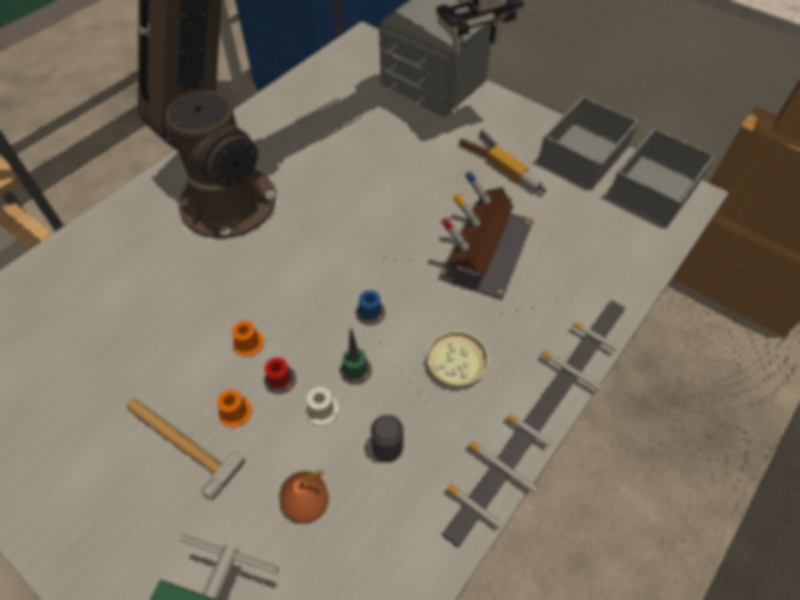

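View pics/side0.png

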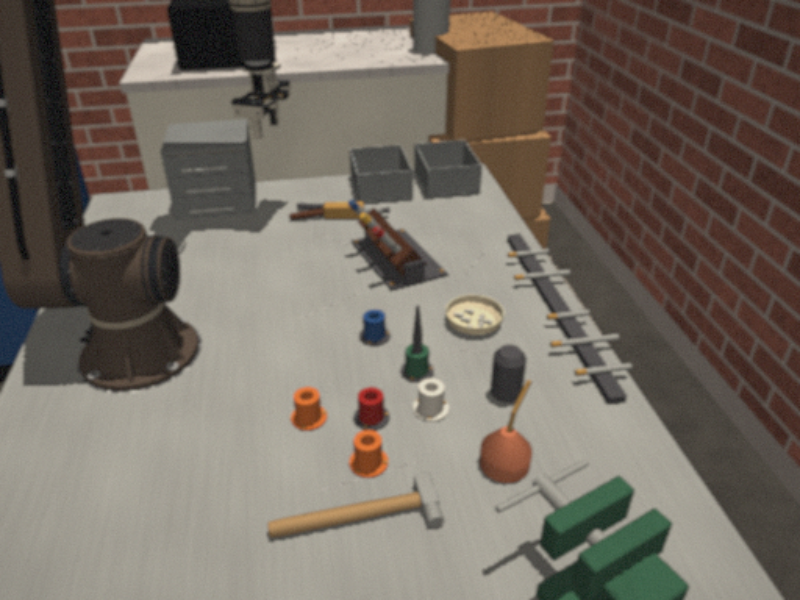

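Scene view (800x600): the rack heads are red (448,225), yellow (460,201) and blue (471,178). The red cup is at (277,373). It could be confused with the orange cups (246,337) and (233,406) and the white cup (320,403). The blue cup is at (370,305), and the green one (354,362) holds the punch. I choose (277,373) for red and (370,305) for blue, and will check both in a close crop.

```bash
cat > h.py <<'E'
import numpy as np,cv2
from scipy.spatial.transform import Rotation as Ro
def load(n): return dict(np.load(f"pics/{n}.npz"))
def cam(s):
    R=cv2.Rodrigues(np.array(s["rvec"],float))[0];return R,-R.T@np.array(s["tvec"],float).ravel()
def cloud(s):
    v,u=np.mgrid[:384,:512];z=s["z_map"];K=s["intrinsics"];R,c=cam(s)
    p=np.stack([(u-K[0,2])/K[0,0]*z,(v-K[1,2])/K[1,1]*z,z],-1);return p@R+c
def ray(s,u,v,h):
    R,c=cam(s);d=R.T@np.linalg.inv(s["intrinsics"])@[u,v,1];return c+d*(h-c[2])/d[2]
def mask(s,col):
    h=cv2.cvtColor(s["color"],cv2.COLOR_RGB2HSV);H,S,V=[h[...,i].astype(int) for i in range(3)]
    m={"red":((H<5)|(H>173))&(S>170)&(V>50),"blue":(H>100)&(H<120)&(S>130)&(V>40),"yellow":(H>17)&(H<28)&(S>170)&(V>110)}[col]
    return m&(s["z_map"]>0)
def blobs(s,col,amin=12):
    n,l,st,ce=cv2.connectedComponentsWithStats(mask(s,col).astype(np.uint8));P=cloud(s)
    return [(st[i,4],ce[i],P[l==i]) for i in range(1,n) if st[i,4]>=amin]
E
python3 - <<'E'
from h import *
np.set_printoptions(precision=4,suppress=True)
for n in("scene0","side0"):
    s=load(n);P=cloud(s)
    for c in("red","blue","yellow"):
        for a,ce,p in blobs(s,c):
            m=np.median(p,0)
            if -.1<m[2]<.25 and .2<m[0]<1.1: print(n,c,a,ce,m,p.min(0),p.max(0), "rim ray",ray(s,*ce,.03))
s=load("scene0");c=s["color"][95:285,140:360,::-1]
cv2.imwrite("pics/crop.png",cv2.resize(c,(770,665),interpolation=cv2.INTER_CUBIC)[:600])
E
```

```text
scene0 red 12 [286.25   143.1667] [0.5266 0.1732 0.1376] [0.5208 0.1703 0.1304] [0.5302 0.1786 0.1434] rim ray [0.4773 0.254  0.03  ]
scene0 red 213 [177.1549 238.216 ] [ 0.4492 -0.2723  0.0487] [ 0.4218 -0.2904  0.0114] [ 0.466  -0.2509  0.0595] rim ray [ 0.4403 -0.2686  0.03  ]
scene0 blue 168 [236.2202 194.9405] [ 0.4863 -0.0416  0.0456] [ 0.4658 -0.0551  0.0105] [ 0.5047 -0.016   0.0614] rim ray [ 0.48   -0.0328  0.03  ]
scene0 yellow 137 [324.2774 102.1533] [0.4739 0.5113 0.0393] [0.4227 0.4939 0.0301] [0.5236 0.5317 0.0477] rim ray [0.4698 0.5209 0.03  ]
scene0 yellow 20 [293.5 127.5] [0.5052 0.245  0.1385] [0.4964 0.239  0.1272] [0.5122 0.2503 0.1456] rim ray [0.4532 0.3339 0.03  ]
side0 red 237 [237.0042 259.2068] [ 0.4381 -0.2855  0.0467] [ 0.4198 -0.2947  0.0073] [ 0.4568 -0.2511  0.0603] rim ray [ 0.4392 -0.2671  0.03  ]
side0 blue 168 [239.0179 207.6905] [ 0.4765 -0.0501  0.0452] [ 0.4587 -0.0596  0.0077] [ 0.4941 -0.0163  0.0601] rim ray [ 0.4776 -0.0307  0.03  ]
```

View pics/crop.png

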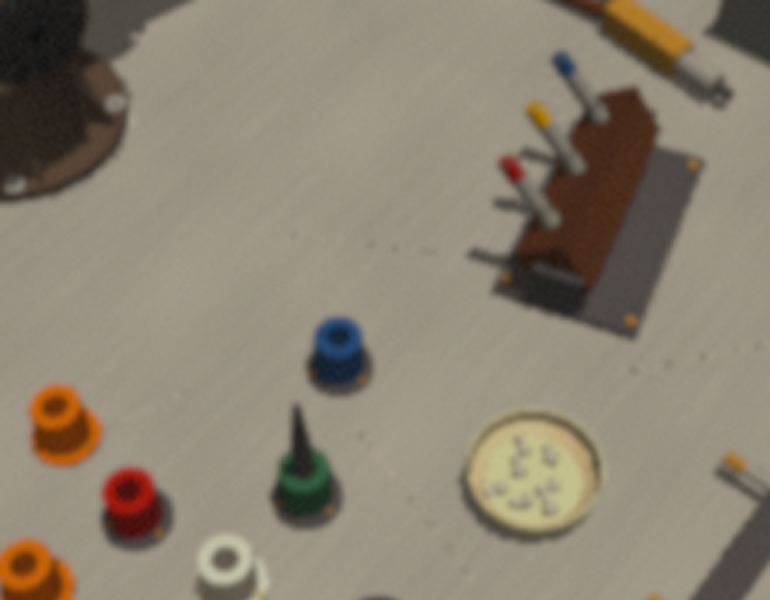

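The crop confirms the choice: saturated red and blue cups, distinct from the orange and white ones. The rack order is red, yellow, blue. Next I refine the cup centres from their rims and get the rack direction and obstacle positions.

Run:
```python
from h import *
np.set_printoptions(precision=4,suppress=True)
for n in("scene0","side0"):
    s=load(n);P=cloud(s)
    for c,g in(("red",(.44,-.268)),("blue",(.479,-.032)),("green",None)):
        if g is None:
            h=cv2.cvtColor(s["color"],cv2.COLOR_RGB2HSV);m=(h[...,0]>50)&(h[...,0]<90)&(h[...,1]>90)&(P[...,0]<.75)&(P[...,1]>-.35)&(P[...,2]<.08)&(P[...,2]>0)
            v,u=np.nonzero(m);print(n,"green",ray(s,u.mean(),v.mean(),.03),m.sum());continue
        m=(np.hypot(P[...,0]-g[0],P[...,1]-g[1])<.032)&(P[...,2]>.049)&(P[...,2]<.063)
        q=P[m][:,:2].astype(np.float32);h=cv2.minEnclosingCircle(q)
        v,u=np.nonzero(m);print(n,c,len(q),"mean",q.mean(0),"circ",h, "z",np.median(P[m][:,2]),"ray",ray(s,u.mean(),v.mean(),.055))
    # tall points on/near the bench work zone
    for nm,(x0,x1,y0,y1) in dict(zone=(.2,.8,-.6,.1)).items():
        m=(P[...,0]>x0)&(P[...,0]<x1)&(P[...,1]>y0)&(P[...,1]<y1)&(P[...,2]>.08)&(P[...,2]<.3)
        k,l,st,ce=cv2.connectedComponentsWithStats(m.astype(np.uint8))
        for i in range(1,k):
            if st[i,4]>5: q=P[l==i];print(n,"tall",q.mean(0),q.max(0)[2])
s=load("scene0");P=cloud(s);h=cv2.cvtColor(s["color"],cv2.COLOR_RGB2HSV)
# blue head: near expected
m=(np.hypot(P[...,0]-.484,P[...,1]-.317)<.03)&(P[...,2]>.11)&(P[...,2]<.16)
for p,c in zip(P[m],h[m]): print(p,c)
```

```text
scene0 red 146 mean [ 0.4418 -0.268 ] circ ((0.4410752058029175, -0.2674463093280792), 0.024457823485136032) z 0.055131925153449335 ray [ 0.4419 -0.2681  0.055 ]
scene0 blue 117 mean [ 0.4818 -0.0325] circ ((0.480785995721817, -0.03197578713297844), 0.025864778086543083) z 0.054507609162348425 ray [ 0.482  -0.0327  0.055 ]
scene0 green [ 0.55   -0.1621  0.03  ] 128
scene0 tall [ 0.549  -0.1604  0.1162] 0.15971176219838124
scene0 tall [ 0.7024 -0.2482  0.0955] 0.10572098119471329
scene0 tall [ 0.6648 -0.397   0.128 ] 0.15679201628183614
scene0 tall [ 0.6506 -0.567   0.1272] 0.1371410634882675
side0 red 154 mean [ 0.4401 -0.2719] circ ((0.4389159679412842, -0.2699761390686035), 0.02483406476676464) z 0.05491558488276349 ray [ 0.44   -0.2725  0.055 ]
side0 blue 107 mean [ 0.478  -0.0357] circ ((0.4779312014579773, -0.03414385765790939), 0.025470882654190063) z 0.05499053147883082 ray [ 0.478 -0.036  0.055]
side0 green [ 0.5438 -0.1591  0.03  ] 93
side0 tall [ 0.5439 -0.1629  0.114 ] 0.1591082690868867
side0 tall [ 0.694  -0.2559  0.0941] 0.10417122657449562
side0 tall [ 0.66   -0.4005  
[... 1867 characters left out ...]
0.1212] [30 13 78]
[0.4965 0.3161 0.1255] [20 25 92]
[0.4977 0.3211 0.1224] [ 20  34 111]
[0.4998 0.3246 0.1209] [ 22  37 124]
[0.5004 0.3308 0.1164] [ 23  38 134]
[0.5034 0.3325 0.117 ] [ 20  39 143]
[0.4918 0.3186 0.1158] [21 36 92]
[0.4956 0.3188 0.118 ] [23 34 90]
[0.5011 0.3233 0.1179] [ 20  39 117]
[0.5031 0.3268 0.1164] [ 21  38 127]
[0.5047 0.3312 0.1138] [ 21  39 136]
[0.497  0.3172 0.1152] [20 35 87]
[0.5012 0.3168 0.1182] [18 35 94]
[0.502  0.3226 0.1141] [ 17  38 108]
[0.504  0.3263 0.1124] [ 20  38 121]
[0.5064 0.3292 0.1116] [ 21  38 128]
[0.5097 0.3302 0.1129] [ 20  39 139]
[0.5005 0.3191 0.111 ] [23 38 88]
[0.5048 0.3184 0.1143] [19 36 99]
[0.5064 0.3228 0.1117] [ 21  37 111]
```

```bash
cat >> h.py <<'E'
def tool(lean,yaw=16.2):
    l,y=np.radians([lean,yaw]);a=np.array([-np.sin(l)*np.cos(y),-np.sin(l)*np.sin(y),np.cos(l)])
    x=np.array([np.sin(y),-np.cos(y),0]);return np.c_[x,np.cross(-a,x),-a],a
def here():
    from plant import get_obs
    o=get_obs();return o,np.array(o["tool_pos"]),Ro.from_euler("xyz",o["orientation"],degrees=True).as_matrix()
def rows(p0,R0,*tg):
    for p,R in tg:
        t=R0.T@(np.asarray(p)-p0)/.2;r=Ro.from_matrix(R0.T@R).as_rotvec(degrees=True)/360
        print("rows",t.round(4).tolist(),r.round(5).tolist(),"n>=",max(np.linalg.norm(t)*.2/.0417,np.linalg.norm(r)*360/7.16).round(1))
        p0,R0=np.asarray(p),R
E
python3 - <<'E'
from h import *
o,p,R=here();Rt,a=tool(36);t=np.array([.4855,.3185,.136])+a*.091;print(t)
mid=(p+t)/2;mr=Ro.from_rotvec(Ro.from_matrix(R.T@Rt).as_rotvec()/2).as_matrix()
rows(p,R,(mid,R@mr),(t,Rt))
E
```

```text
[0.43413537 0.3035772  0.20962055]
rows [0.5381, -0.6601, 0.0761] [0.04781, -0.01814, -0.05546] n>= 4.1
rows [0.7397, -0.3965, 0.1636] [0.04781, -0.01814, -0.05546] n>= 4.1
```

```bash
python3 -m handwheel '[[[0.538,-0.66,0.076],[0.0478,-0.0181,-0.0555]],[[0.538,-0.66,0.076],[0.0478,-0.0181,-0.0555]],[[0.538,-0.66,0.076],[0.0478,-0.0181,-0.0555]],[[0.538,-0.66,0.076],[0.0478,-0.0181,-0.0555]],[[0.538,-0.66,0.076],[0.0478,-0.0181,-0.0555]]]' 0
python3 -m handwheel '[[[0.74,-0.397,0.164],[0.0478,-0.0181,-0.0555]],[[0.74,-0.397,0.164],[0.0478,-0.0181,-0.0555]],[[0.74,-0.397,0.164],[0.0478,-0.0181,-0.0555]],[[0.74,-0.397,0.164],[0.0478,-0.0181,-0.0555]],[[0.74,-0.397,0.164],[0.0478,-0.0181,-0.0555]]]'
python3 - <<'E'
from plant import *
import cv2,numpy as np
print(get_obs()["joint_pos"].round(1))
s=snapshot("wrist");np.savez("pics/w1.npz",**s);cv2.imwrite("pics/w1.png",cv2.resize(s["color"][:,:,::-1],(800,600)))
E
```

```text
clock: 0.52
tool_pos: [0.3592, 0.4435, 0.2182]
orientation: [-162.0, 2.4, -94.4]
force: [-0.2, -2.8, -2.7]
opening: 0.06
clock: 0.93
tool_pos: [0.4475, 0.3186, 0.2421]
orientation: [-145.5, -0.3, -73.8]
force: [0.8, -1.1, 2.2]
opening: 0.0436
[ 60.5  -6.9 -58.   62.8 -26.6  -8.8]
```

View pics/w1.png

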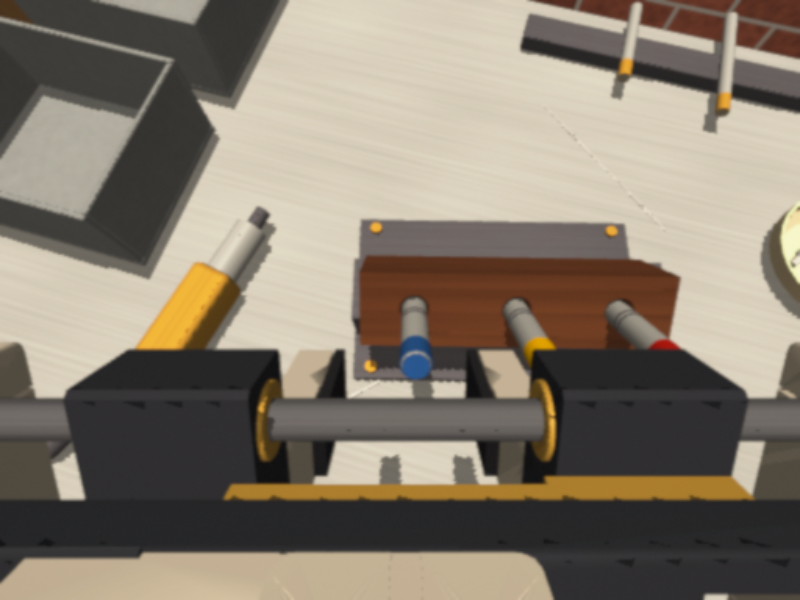

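Wrist view (800x600): blue head end face at (416,358), its mouth at (415,303), yellow at (540,345) and red at (665,345). The jaws straddle the blue set. Joint 3 is at its limit (-58.0), so I'll use a steeper tool (about 20° lean), letting the bar lie tilted in the flat pads.

Run:
```python
from h import *
np.set_printoptions(precision=4,suppress=True)
s=load("w1");P=cloud(s);o,p,R=here();print(p,cam(s)[1])
h=cv2.cvtColor(s["color"],cv2.COLOR_RGB2HSV)
for c in("red","blue","yellow"):
  for a,ce,q in blobs(s,c):
    if a>20 and .1<np.median(q[:,2])<.17: print(c,a,ce,q.mean(0),np.median(q,0),q.min(0),q.max(0))
yw=np.radians(16.2);ex=np.array([np.cos(yw),np.sin(yw),0]);ey=np.array([-np.sin(yw),np.cos(yw),0])
# slices of bars along z (grey + paint), lateral coordinate
X=P@ex;Y=P@ey
cb=np.array([.4855,.3185,.0])@ey
for k,nm in((0,"blue"),(-.075,"yellow"),(-.15,"red")):
  for z0 in(.09,.1,.11,.12,.13,.14):
    m=(abs(Y-cb-k)<.02)&(abs(P[...,2]-z0)<.004)&(X>.5)&(X<.66)&(abs(X-(.555-(z0-.135)*.73))<.03)
    if m.sum()>5: print(nm,z0,m.sum(),"Y",Y[m].min().round(4),Y[m].max().round(4),np.median(Y[m]).round(4),"X",X[m].min().round(4),X[m].max().round(4))
```

```text
[0.4478 0.3137 0.24  ] [0.4285 0.3141 0.403 ]
red 84 [424.5357 220.9048] [0.5294 0.1831 0.1339] [0.5293 0.1834 0.1335] [0.5261 0.1777 0.128 ] [0.5341 0.1878 0.1406]
blue 145 [265.2483 220.8414] [0.4877 0.324  0.1373] [0.4877 0.3243 0.1374] [0.4797 0.314  0.1293] [0.4941 0.3317 0.1445]
blue 204 [265.9412 234.5196] [0.4751 0.3199 0.1413] [0.4752 0.32   0.1415] [0.4694 0.3125 0.134 ] [0.4809 0.3271 0.1465]
yellow 148 [344.223  221.0473] [0.5084 0.2544 0.1345] [0.5084 0.255  0.1341] [0.4548 0.228  0.0629] [0.535  0.2943 0.3106]
blue 0.09 266 Y 0.1511 0.1894 0.1715 X 0.5848 0.6178
blue 0.1 64 Y 0.1657 0.1826 0.1741 X 0.5777 0.5928
blue 0.11 65 Y 0.1653 0.1826 0.1743 X 0.5712 0.5843
blue 0.12 72 Y 0.1659 0.1825 0.1747 X 0.5649 0.5763
blue 0.13 75 Y 0.1656 0.1835 0.1751 X 0.5401 0.5687
blue 0.14 318 Y 0.1653 0.1834 0.1746 X 0.5396 0.5616
yellow 0.09 323 Y 0.0755 0.1154 0.0982 X 0.5801 0.6178
yellow 0.1 76 Y 0.0916 0.1079 0.1032 X 0.5714 0.5918
yellow 0.11 79 Y 0.0921 0.1084 0.1037 X 0.5629 0.5833
yellow 0.12 88 Y 0.0923 0.1084 0.104 X 0.5568 0.5765
yellow 0.13 92 Y 0.0919 0.1088 0.1044 X 0.5487 0.5679
yellow 0.14 54 Y 0.0942 0.1087 0.1011 X 0.5486 0.5607
red 0.09 395 Y 0.0005 0.0403 0.0245 X 0.5732 0.6178
red 0.1 98 Y 0.0193 0.0334 0.0302 X 0.5696 0.5909
red 0.11 106 Y 0.0199 0.0341 0.031 X 0.5621 0.5823
red 0.12 104 Y 0.0197 0.0335 0.03 X 0.5599 0.5745
red 0.13 79 Y 0.0193 0.033 0.0288 X 0.5575 0.567
red 0.14 30 Y 0.0203 0.0303 0.0258 X 0.556 0.5589
```

```bash
cat >> h.py <<'E'
def W(X,Y,z,yaw=16.2):
    y=np.radians(yaw);return np.array([X*np.cos(y)-Y*np.sin(y),X*np.sin(y)+Y*np.cos(y),z])
E
python3 - <<'E'
from h import *
o,p,R=here();Rt,a=tool(20);g=W(.5686,.1743,.1088);print(g,g+a*.06)
rows(p,R,(g+a*.06,Rt),(g,Rt))
E
```

```text
[0.49739484 0.32601353 0.1088    ] [0.47768845 0.3202883  0.16518156]
rows [0.0063, 0.0837, 0.3955] [-0.03932, -0.00147, -0.00037] n>= 2.0
rows [-0.0, 0.0, 0.3] [0.0, 0.0, 0.0] n>= 1.4
```

```bash
python3 -m handwheel '[[[0.006,0.084,0.395],[-0.0393,-0.0015,-0.0004]],[[0.006,0.084,0.395],[-0.0393,-0.0015,-0.0004]],[[0.006,0.084,0.395],[-0.0393,-0.0015,-0.0004]],[[0.006,0.084,0.395],[-0.0393,-0.0015,-0.0004]]]' 0
python3 - <<'E'
from h import *
o,p,R=here();print(p,o["orientation"],o["joint_pos"].round(1));Rt,a=tool(20);g=W(.5686,.1743,.1088)
rows(p,R,(g,Rt))
E
```

```text
clock: 1.32
tool_pos: [0.4741, 0.3234, 0.1573]
orientation: [-160.8, 0.0, -74.0]
force: [-0.4, 1.6, 0.8]
opening: 0.044
[0.47408583 0.3233634  0.15725244] [-1.60832725e+02  6.05059213e-03 -7.39635619e+01] [ 60.4   5.9 -44.   28.1 -29.1  22.2]
rows [0.0195, -0.0297, 0.2668] [0.00231, -0.00014, -0.00043] n>= 1.3
```

```bash
python3 -m handwheel '[[[0.0195,-0.03,0.133],[0.0023,0,-0.0004]],[[0.0195,-0.03,0.2],[0.0023,0,-0.0004]],[[0.0195,-0.03,0.267],[0.0023,0,-0.0004]],[[0.0195,-0.03,0.267],[0.0023,0,-0.0004]],[[0.0195,-0.03,0.267],[0.0023,0,-0.0004]]]' 0
python3 - <<'E'
from plant import *
from h import *
o,p,R=here();print(p,o["orientation"],o["joint_pos"].round(1),o["force"])
g=W(.5686,.1743,.1088);print("err",R.T@(g-p))
s=snapshot("wrist");np.savez("pics/w2.npz",**s);cv2.imwrite("pics/w2.png",cv2.resize(s["color"][:,:,::-1],(800,600)))
E
```

```text
clock: 1.73
tool_pos: [0.4979, 0.3246, 0.1119]
orientation: [-159.6, -0.2, -73.7]
force: [0.4, -0.2, 0.4]
opening: 0.0438
[0.49794949 0.32456692 0.11185921] [-159.59738302   -0.22712867  -73.72574166] [ 54.6  10.5 -49.9  43.9 -18.4  11.1] [ 0.35271606 -0.22112283  0.40950761]
err [-0.00155619  0.00118341  0.00281725]
```

View pics/w2.png

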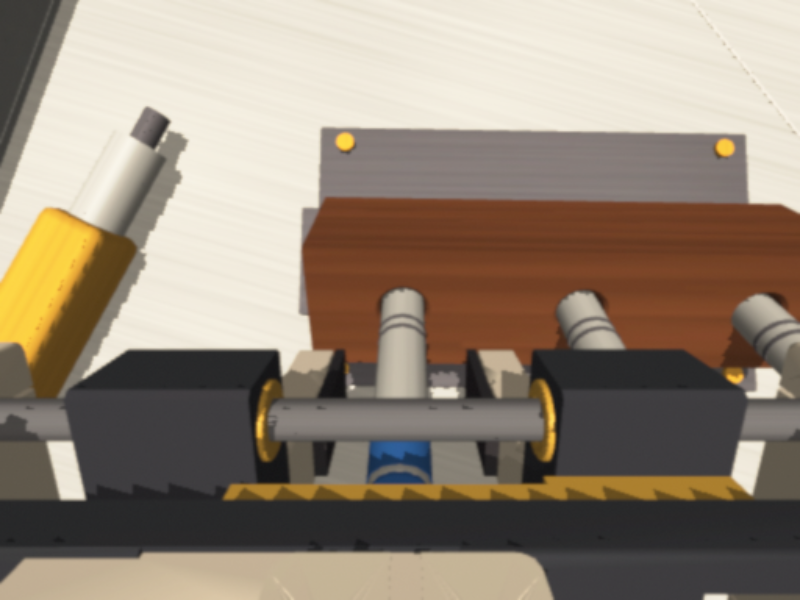

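The blue bar sits between the pads at (402,440), with the jaw centre at about x=408 px. That is 1.5 mm off, which matches the computed error, so I'll correct it and close.

```bash
python3 -m handwheel '[[[-0.008,0.006,0.012],[0,0,0]],[[-0.008,0.006,0.012],[0,0,0]]]' 0
python3 -m handwheel '[[[0,0,0],[0,0,0]],[[0,0,0],[0,0,0]],[[0,0,0],[0,0,0]],[[0,0,0],[0,0,0]],[[0,0,0],[0,0,0]]]' 1
python3 - <<'E'
from h import *
o,p,R=here();print(p,o["orientation"],o["force"],o["opening"])
_,a=tool(37.5);print("tool-axis pull along bar /0.06:",(R.T@a*.06/.2).round(4))
E
```

```text
clock: 1.95
tool_pos: [0.4971, 0.3281, 0.1109]
orientation: [-159.4, -0.1, -73.6]
force: [-0.3, -1.2, 0.0]
opening: 0.0439
clock: 2.37
tool_pos: [0.4972, 0.3266, 0.1103]
orientation: [-159.5, -0.2, -73.7]
force: [1.9, -3.1, 3.3]
opening: 0.0175
[0.49724176 0.32663478 0.11026636] [-159.48918538   -0.1712402   -73.68453081] [ 1.85262333 -3.09024657  3.34804906] 0.017465856826061017
tool-axis pull along bar /0.06: [ 0.0003  0.0877 -0.2869]
```

```bash
python3 -m handwheel '[[[0,0.017,-0.06],[0,0,0]],[[0,0.034,-0.12],[0,0,0]],[[0,0.051,-0.18],[0,0,0]],[[0,0.068,-0.24],[0,0,0]],[[0,0.088,-0.3],[0,0,0]]]' 1
python3 - <<'E'
from plant import *
from h import *
o,p,R=here();print(p,o["orientation"],o["joint_pos"].round(1),o["force"],o["opening"])
s=snapshot("wrist");np.savez("pics/w3.npz",**s);cv2.imwrite("pics/w3.png",cv2.resize(s["color"][:,:,::-1],(800,600)))
E
```

```text
clock: 2.78
tool_pos: [0.4605, 0.3163, 0.16]
orientation: [-159.6, -0.1, -73.6]
force: [0.3, 0.3, -2.9]
opening: 0.0175
[0.46050452 0.31630085 0.16002994] [-1.59552236e+02 -1.44831452e-01 -7.36493494e+01] [ 61.4   3.7 -47.6  32.3 -27.8  17.7] [ 0.2944713   0.34375968 -2.85187221] 0.01746658519422828
```

View pics/w3.png

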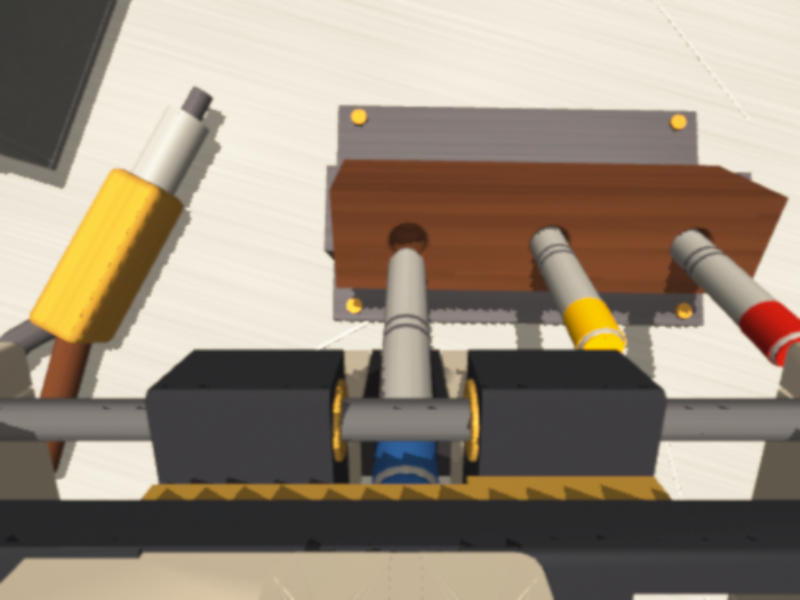

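The foot is clear of the bore, at (405,250) px, and the bar is held centrally. Next I measure its tilt and foot in the tool frame.

```bash
cat >> h.py <<'E'
def held(s,p,R,box):
    P=(cloud(s)-p)@R;u0,u1,v0,v1=box
    m=np.zeros((384,512),bool);m[v0:v1,u0:u1]=1
    q=P[m&(s["z_map"]>0)];q=q[(abs(q[:,0])<.012)&(q[:,2]>.0)&(q[:,2]<.12)&(abs(q[:,1])<.06)]
    zs=np.arange(.015,.1,.005);ys=[];
    for z in zs:
        k=abs(q[:,2]-z)<.0025
        ys.append((z,np.percentile(q[k,1],5),np.percentile(q[k,1],95),np.percentile(q[k,0],5),np.percentile(q[k,0],95),k.sum()) if k.sum()>4 else (z,)+(np.nan,)*5)
    return np.array(ys),q[:,2].max()
E
python3 - <<'E'
from h import *
np.set_printoptions(precision=4,suppress=True)
s=load("w3");o,p,R=here();ys,zm=held(s,p,R,(240,285,150,258));print(ys,zm,cam(s)[1],R.T@(cam(s)[1]-p))
E
```

```text
[[  0.015   -0.0147  -0.0079  -0.0086   0.01   204.    ]
 [  0.02    -0.0168  -0.0091  -0.007    0.0086 182.    ]
 [  0.025   -0.0183  -0.0106  -0.0077   0.0083 155.    ]
 [  0.03    -0.0197  -0.0117  -0.0079   0.0085 138.    ]
 [  0.035   -0.0211  -0.0149  -0.0068   0.0081 127.    ]
 [  0.04    -0.023   -0.0155  -0.0071   0.0083 122.    ]
 [  0.045   -0.0245  -0.0171  -0.0073   0.0085 117.    ]
 [  0.05    -0.0261  -0.0195  -0.007    0.0084 110.    ]
 [  0.055   -0.0279  -0.0196  -0.0075   0.0087 106.    ]
 [  0.06    -0.0296  -0.0225  -0.0069   0.0084  99.    ]
 [  0.065   -0.0311  -0.0253  -0.007    0.0079  81.    ]
 [  0.07    -0.0326  -0.0241  -0.0072   0.0088  90.    ]
 [  0.075   -0.0343  -0.0253  -0.0067   0.0089  79.    ]
 [  0.08    -0.0349  -0.0287  -0.0071   0.0083  31.    ]
 [  0.085   -0.0348  -0.0333  -0.0012   0.0045   7.    ]
 [  0.09        nan      nan      nan      nan      nan]
 [  0.095       nan      nan      nan      nan      nan]] 0.11999020135979813 [0.4795 0.3224 0.3211] [-0.0001 -0.0748 -0.1419]
```

Bar tilt in the tool is 18°, and the foot is at tool (0.0007,-0.029,0.087), consistent with the grasp at s≈96 mm. Next are the waypoints to the blue cup.

Run:
```python
from h import *
np.set_printoptions(precision=4,suppress=True)
o,p,R=here();Rc,_=tool(-18);f=np.array([.0007,-.029,.087])
print(Rc@[0,.309,-.951])
c=np.array([.4795,-.033,0]);T=c+[0,0,.1]-Rc@f;print("above",T)
A=p+[0,0,.09];R1,_=tool(5);M=(A+T)/2;M[2]=.26
rows(p,R,(A,R1),(M,tool(-8)[0]),(T+[0,0,.03],Rc),(T-[0,0,.03],Rc))
```

```text
[-0.     -0.      0.9999]
above [ 0.4786 -0.0325  0.1917]
rows [0.0005, -0.158, -0.4213] [-0.04321, -8e-05, 0.00047] n>= 2.2
rows [0.8505, 0.1949, -0.0573] [-0.03611, -0.0, 0.0] n>= 4.2
rows [0.8505, 0.1706, 0.2173] [-0.02778, -0.0, 0.0] n>= 4.3
rows [0.0, -0.0927, 0.2853] [0.0, 0.0, 0.0] n>= 1.4
```

```bash
python3 -m handwheel '[[[0,-0.08,-0.21],[0,0,0]],[[0,-0.158,-0.42],[-0.02,0,0]],[[0,-0.158,-0.42],[-0.0432,0,0]],[[0,-0.158,-0.42],[-0.0432,0,0]]]' 1
python3 -m handwheel '[[[0.17,0.04,-0.01],[-0.01,0,0]],[[0.34,0.08,-0.02],[-0.02,0,0]],[[0.51,0.12,-0.03],[-0.03,0,0]],[[0.68,0.16,-0.045],[-0.036,0,0]],[[0.85,0.195,-0.057],[-0.036,0,0]]]' 1
python3 -m handwheel '[[[0.17,0.035,0.043],[-0.01,0,0]],[[0.34,0.07,0.087],[-0.02,0,0]],[[0.51,0.1,0.13],[-0.028,0,0]],[[0.68,0.136,0.174],[-0.028,0,0]],[[0.85,0.17,0.217],[-0.028,0,0]]]' 1
python3 -m handwheel '[[[0,0,0],[0,0,0]],[[0,0,0],[0,0,0]]]' 1
python3 - <<'E'
from plant import *
from h import *
np.set_printoptions(precision=4,suppress=True)
o,p,R=here();print(p,o["orientation"],o["joint_pos"].round(1),o["force"],o["opening"])
s=snapshot("wrist");np.savez("pics/w4.npz",**s);cv2.imwrite("pics/w4.png",cv2.resize(s["color"][:,:,::-1],(800,600)))
Rc,_=tool(-18);f=np.array([.0007,-.029,.087]);print("foot",p+R@f,"axis",R@[0,.309,-.951])
ys,zm=held(s,p,R,(240,285,150,258));print(ys[::3,:5])
P=cloud(s)
m=(np.hypot(P[...,0]-.4795,P[...,1]+.033)<.035)&(P[...,2]>.05)&(P[...,2]<.06)
print("rim",m.sum(),cv2.minEnclosingCircle(P[m][:,:2].astype(np.float32)),P[m].mean(0))
E
```

```text
clock: 3.17
tool_pos: [0.4616, 0.3206, 0.2553]
orientation: [-175.0, 0.3, -73.4]
force: [2.9, -0.1, -0.7]
opening: 0.0178
clock: 3.58
tool_pos: [0.4717, 0.1413, 0.2569]
orientation: [171.7, -0.1, -73.7]
force: [0.6, -0.5, -1.2]
opening: 0.0176
clock: 4.0
tool_pos: [0.481, -0.0335, 0.2185]
orientation: [161.8, -0.1, -73.7]
force: [0.6, 0.5, -1.0]
opening: 0.0179
clock: 4.17
tool_pos: [0.4803, -0.0336, 0.219]
orientation: [161.8, -0.1, -73.9]
force: [-0.7, -0.1, -2.4]
opening: 0.0176
[ 0.4803 -0.0336  0.219 ] [161.7924  -0.1368 -73.8502] [ 18.9  14.2 -13.4  -0.7 -80.6  87.5] [-0.7427 -0.0676 -2.4239] 0.017572780162912284
foot [ 0.4809 -0.0344  0.1273] axis [0.0028 0.0033 0.9999]
[[ 0.015  -0.0163 -0.0086 -0.0078  0.0083]
 [ 0.03   -0.0209 -0.0148 -0.0077  0.0071]
 [ 0.045  -0.026  -0.0182 -0.0076  0.0083]
 [ 0.06   -0.0308 -0.0235 -0.0075  0.0081]
 [ 0.075  -0.0354 -0.0289 -0.0079  0.0079]
 [ 0.09       nan     nan     nan     nan]]
rim 1317 ((0.48120567202568054, -0.03177713230252266), 0.023510878905653954) [ 0.4828 -0.0313  0.0547]
```

View pics/w4.png

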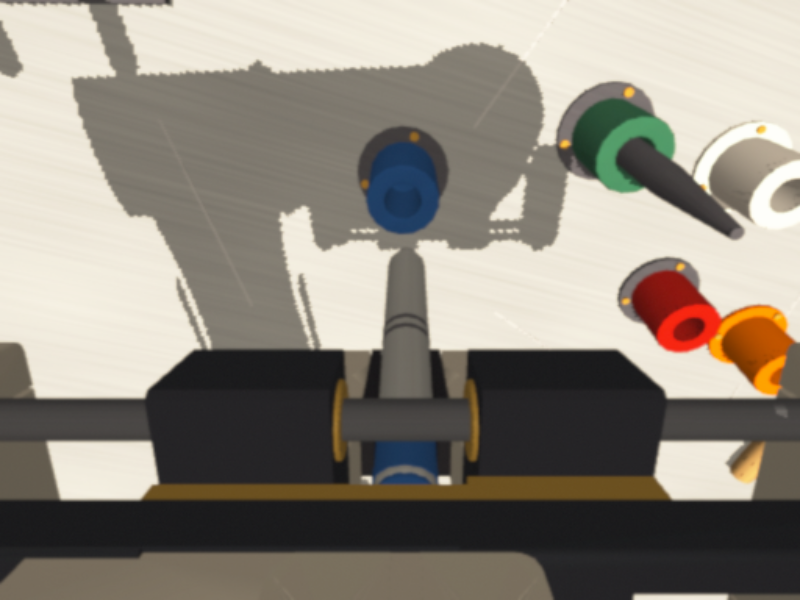

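The wrist view shows the bar foot at (406,250) px, upright above the blue cup mouth at (403,200). The rim fit gives radius 23.5 mm, which is exactly right, with its centre at (0.4812,-0.0318).

Run:
```python
from h import *
np.set_printoptions(precision=4,suppress=True)
o,p,R=here();Rc,_=tool(-17.8);f=np.array([0,-.0298,.087]);c=np.array([.4812,-.0318,0])
rows(p,R,*[(c+[0,0,z]-Rc@f,Rc) for z in(.07,.0105)])
s=load("w4");P=cloud(s);m=(np.hypot(P[...,0]-.44,P[...,1]+.2685)<.035)&(P[...,2]>.05)&(P[...,2]<.06)
print("red rim",m.sum(),cv2.minEnclosingCircle(P[m][:,:2].astype(np.float32)),P[m].mean(0))
```

```text
rows [-0.0032, -0.0846, 0.2756] [0.00093, -0.00038, -2e-05] n>= 1.4
rows [0.0, -0.0909, 0.2833] [0.0, 0.0, 0.0] n>= 1.4
red rim 895 ((0.4419591426849365, -0.2671152353286743), 0.024206506088376045) [ 0.4437 -0.2659  0.0545]
```

```bash
python3 -m handwheel '[[[-0.003,-0.04,0.13],[0.0009,-0.0004,0]],[[-0.003,-0.085,0.276],[0.0009,-0.0004,0]],[[-0.003,-0.085,0.276],[0.0009,-0.0004,0]],[[-0.003,-0.085,0.276],[0.0009,-0.0004,0]],[[-0.003,-0.085,0.276],[0.0009,-0.0004,0]]]' 1
python3 - <<'E'
from plant import *
from h import *
np.set_printoptions(precision=4,suppress=True)
o,p,R=here();Rc,_=tool(-17.8);f=np.array([0,-.0298,.087]);c=np.array([.4812,-.0318,0])
print(o["force"],"foot",p+R@f,"axis",R@[0,np.sin(np.radians(17.8)),-np.cos(np.radians(17.8))])
rows(p,R,(c+[0,0,.0105]-Rc@f,Rc))
E
```

```text
clock: 4.63
tool_pos: [0.4807, -0.0309, 0.164]
orientation: [162.3, -0.0, -73.6]
force: [0.8, 0.2, -1.8]
opening: 0.0175
[ 0.8138  0.2413 -1.7782] foot [ 0.4826 -0.0304  0.072 ] axis [-0.0021 -0.0001  1.    ]
rows [0.0049, -0.0861, 0.2954] [-0.00032, -0.00025, 0.00054] n>= 1.5
```

```bash
python3 -m handwheel '[[[0.005,-0.02,0.06],[0,0,0]],[[0.005,-0.04,0.13],[0,0,0]],[[0.005,-0.06,0.2],[0,0,0]],[[0.005,-0.087,0.285],[0,0,0]],[[0.005,-0.087,0.285],[0,0,0]]]' 1
python3 -m handwheel '[[[0,0,0],[0,0,0]],[[0,0,0],[0,0,0]],[[0,0,0],[0,0,0]]]' 1
python3 - <<'E'
from plant import *
from h import *
np.set_printoptions(precision=4,suppress=True)
o,p,R=here();f=np.array([0,-.0298,.087]);print(o["force"],o["moment"],"foot",p+R@f)
s=snapshot("wrist");np.savez("pics/w5.npz",**s)
ys,zm=held(s,p,R,(240,285,150,258));print(ys[::2,:5])
# head end height in scene cam
s=snapshot("scene");np.savez("pics/s5.npz",**s);cv2.imwrite("pics/s5.png",cv2.resize(s["color"][150:240,190:310,::-1],(800,600)))
E
```

```text
clock: 5.05
tool_pos: [0.4787, -0.0323, 0.1022]
orientation: [162.2, 0.0, -73.7]
force: [-0.4, -1.0, -2.1]
opening: 0.0174
clock: 5.3
tool_pos: [0.4804, -0.0323, 0.1046]
orientation: [162.4, 0.0, -73.6]
force: [-0.1, 0.5, -1.2]
opening: 0.0175
[-0.1499  0.5161 -1.2226] [ 0.3414 -1.2192 -0.0352] foot [ 0.4824 -0.0317  0.0126]
[[ 0.015  -0.0162 -0.0088 -0.0081  0.0083]
 [ 0.025  -0.0196 -0.013  -0.0081  0.0077]
 [ 0.035  -0.0227 -0.0152 -0.0079  0.0075]
 [ 0.045  -0.0393 -0.0208 -0.0112  0.0113]
 [ 0.055  -0.0429 -0.0116 -0.0115  0.0111]
 [ 0.065  -0.0447 -0.0151 -0.0112  0.0109]
 [ 0.075      nan     nan     nan     nan]
 [ 0.085      nan     nan     nan     nan]
 [ 0.095      nan     nan     nan     nan]]
```

```bash
for i in 1; do :; done; python3 -m handwheel '[[[0,-0.003,0.0095],[0,0,0]],[[0,-0.003,0.0095],[0,0,0]],[[0,-0.003,0.0095],[0,0,0]]]' 1
python3 -m handwheel '[[[0,-0.003,0.0095],[0,0,0]],[[0,-0.003,0.0095],[0,0,0]],[[0,-0.003,0.0095],[0,0,0]]]' 1
```

```text
clock: 5.65
tool_pos: [0.4791, -0.0327, 0.1011]
orientation: [162.2, 0.0, -73.7]
force: [-0.2, -0.5, -2.1]
opening: 0.0176
clock: 5.9
tool_pos: [0.4795, -0.0327, 0.0994]
orientation: [162.3, -0.0, -73.7]
force: [0.1, 0.1, 3.0]
opening: 0.0175
```

```bash
python3 -m handwheel '[[[0,-0.0015,0.005],[0,0,0]],[[0,-0.0015,0.005],[0,0,0]],[[0,-0.0015,0.005],[0,0,0]]]' 1
python3 - <<'E'
from h import *
o,p,R=here();f=np.array([0,-.0298,.087]);print(o["force"],"foot",p+R@f,o["orientation"])
E
```

```text
clock: 6.15
tool_pos: [0.4796, -0.0328, 0.0993]
orientation: [162.3, -0.0, -73.6]
force: [-0.8, 1.2, 12.3]
opening: 0.0173
[-0.77226068  1.24804666 12.31949936] foot [ 0.48147709 -0.03231325  0.00736501] [ 1.62282661e+02 -2.35039884e-02 -7.36279405e+01]
```

The foot is on the floor (12 N contact, computed foot z 0.0074). Releasing and backing off.

```bash
python3 -m handwheel '[[[0,0,0],[0,0,0]],[[0,0,0],[0,0,0]],[[0,0,0],[0,0,0]],[[0,0,0],[0,0,0]],[[0,0,0],[0,0,0]]]' 0
python3 -m handwheel '[[[0,0,-0.1],[0,0,0]],[[0,0,-0.25],[0,0,0]],[[0,0,-0.42],[0,0,0]],[[0,0,-0.6],[0,0,0]],[[0,0,-0.6],[0,0,0]]]' 0
python3 - <<'E'
from plant import *
from h import *
np.set_printoptions(precision=4,suppress=True)
s=snapshot("wrist");np.savez("pics/w6.npz",**s);P=cloud(s)
for a,ce,q in blobs(s,"blue"):
    if np.median(q[:,2])>.1: print(ce,a,np.median(q,0),q.max(0)[2])
m=(np.hypot(P[...,0]-.481,P[...,1]+.032)<.03)
for z in(.07,.09,.11,.125,.138):
    k=m&(abs(P[...,2]-z)<.005);print(z,k.sum(),P[k].mean(0) if k.any() else "")
# red target, head-end from w1 slices: yaw plane
o,p,R=here();Rt,a=tool(20);print(p)
g=W(.5686,.026,.1088);T=g+a*.06
A=p.copy();A[2]=.25;M=(A+T)/2;M[2]=.27
rows(p,R,(M,tool(0)[0]),(T+[0,0,.02],Rt))
E
```

```text
clock: 6.57
tool_pos: [0.479, -0.0327, 0.0977]
orientation: [162.2, 0.0, -73.7]
force: [-0.2, 0.4, -0.3]
opening: 0.0424
clock: 6.98
tool_pos: [0.5188, -0.022, 0.2184]
orientation: [162.8, -0.1, -73.6]
force: [1.2, 0.3, 2.0]
opening: 0.0437
[258.2637 199.6517] 201 [ 0.4897 -0.0294  0.1272] 0.1354922043660608
[258.267  215.3194] 191 [ 0.482  -0.032   0.1386] 0.13995728370500252
0.07 75 [ 0.4884 -0.0306  0.0702]
0.09 98 [ 0.4882 -0.0304  0.0899]
0.11 113 [ 0.4879 -0.0304  0.1098]
0.125 140 [ 0.4885 -0.0304  0.1253]
0.138 356 [ 0.4836 -0.0317  0.1376]
[ 0.5169 -0.0219  0.2154]
rows [-0.4777, -0.0576, -0.3045] [0.04826, -0.00013, 0.00041] n>= 2.7
rows [-0.4782, -0.1446, 0.4241] [0.05556, -0.0, 0.0] n>= 3.1
```

Blue stands upright: end face z 0.1386 (0.138 expected) and side points constant with height. Now the red set.

```bash
python3 -m handwheel '[[[-0.1,-0.012,-0.15],[0.01,0,0]],[[-0.25,-0.03,-0.25],[0.028,0,0]],[[-0.4,-0.05,-0.304],[0.048,0,0]],[[-0.478,-0.058,-0.304],[0.048,0,0]],[[-0.478,-0.058,-0.304],[0.048,0,0]]]' 0
python3 -m handwheel '[[[-0.16,-0.048,0.1],[0.019,0,0]],[[-0.32,-0.096,0.2],[0.038,0,0]],[[-0.478,-0.145,0.33],[0.0556,0,0]],[[-0.478,-0.145,0.424],[0.0556,0,0]],[[-0.478,-0.145,0.424],[0.0556,0,0]]]' 0
python3 -m handwheel '[[[0,0,0],[0,0,0]]]' 0
python3 - <<'E'
from plant import *
from h import *
np.set_printoptions(precision=4,suppress=True)
o,p,R=here();print(p,o["orientation"],o["joint_pos"].round(1))
s=snapshot("wrist");np.savez("pics/w7.npz",**s);P=cloud(s);cv2.imwrite("pics/w7.png",cv2.resize(s["color"][:,:,::-1],(800,600)))
yw=np.radians(16.2);X=P@[np.cos(yw),np.sin(yw),0];Y=P@[-np.sin(yw),np.cos(yw),0]
for a,ce,q in blobs(s,"red"):
    if np.median(q[:,2])>.1: print(a,ce,np.median(q,0),q.max(0))
for z0 in(.1,.11,.12,.13,.14):
    m=(abs(Y-.0255)<.02)&(abs(P[...,2]-z0)<.004)&(abs(X-(.555-(z0-.135)*.73))<.03)
    if m.sum()>5: print(z0,m.sum(),"Y",Y[m].min(),Y[m].max(),"X",X[m].min(),X[m].max())
E
```

```text
clock: 7.45
tool_pos: [0.5143, 0.0795, 0.268]
orientation: [179.7, 0.1, -73.5]
force: [-0.2, -0.4, 0.2]
opening: 0.0441
clock: 7.87
tool_pos: [0.5106, 0.175, 0.1743]
orientation: [-161.0, -0.2, -73.6]
force: [-1.8, -2.0, -0.8]
opening: 0.044
clock: 7.95
tool_pos: [0.5143, 0.176, 0.1792]
orientation: [-160.8, -0.2, -73.6]
force: [0.7, -0.3, 0.6]
opening: 0.0438
[0.5143 0.176  0.1792] [-160.7682   -0.1775  -73.5843] [ 45.1   0.6 -43.3  18.5 -30.5  46.6]
436 [260.711 221.172] [0.5281 0.1793 0.1371] [0.5354 0.1872 0.1454]
303 [260.4059 241.4422] [0.5154 0.1754 0.1418] [0.5213 0.183  0.1468]
0.1 160 Y 0.01514011976703476 0.03296245734108933 X 0.5753693291768923 0.591075177190965
0.11 170 Y 0.015467422397426364 0.03320893961493193 X 0.5665848190185043 0.5830431700104928
0.12 197 Y 0.015316726903907903 0.033086802460580246 X 0.5600612380427157 0.5755474361588059
0.13 209 Y 0.015228372708676908 0.033455240669635906 X 0.5515232201167887 0.5680129110539864
0.14 584 Y 0.015485079060304436 0.03376584445745283 X 0.5376587029264596 0.5597973469956515
```

View pics/w7.png

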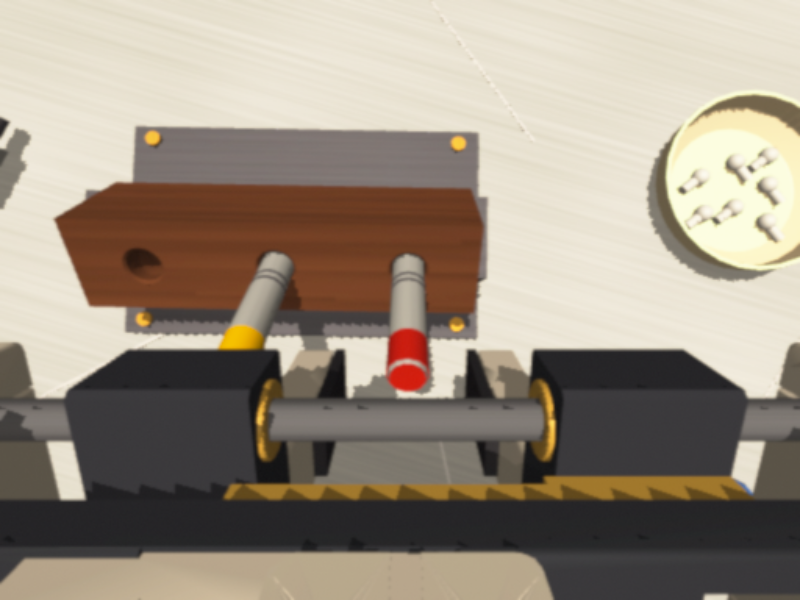

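Wrist view: the red head is at (408,375) px, centred between the jaws, and yellow at (243,340) is outside them. End face (0.5154,0.1754,0.1418) has the expected height.

Run:
```python
from h import *
o,p,R=here();rows(p,R,(W(.5669,.0244,.1094),tool(20)[0]))
```

```text
rows [0.0075, 0.0161, 0.3752] [0.00162, -7e-05, 0.0005] n>= 1.8
```

```bash
python3 -m handwheel '[[[0.0075,0.016,0.13],[0.0016,0,0.0005]],[[0.0075,0.016,0.25],[0.0016,0,0.0005]],[[0.0075,0.016,0.32],[0.0016,0,0.0005]],[[0.0075,0.016,0.375],[0.0016,0,0.0005]],[[0.0075,0.016,0.375],[0.0016,0,0.0005]]]' 0
python3 -m handwheel '[[[0,0,0],[0,0,0]],[[0,0,0],[0,0,0]]]' 0
python3 - <<'E'
from plant import *
from h import *
o,p,R=here();print(o["force"],"err",R.T@(W(.5669,.0244,.1094)-p))
s=snapshot("wrist");P=(cloud(s)-p)@R
m=(abs(P[...,0])<.013)&(P[...,2]>.016)&(P[...,2]<.03)&(abs(P[...,1])<.03);print("bar x",np.percentile(P[m][:,0],[2,50,98]),m.sum())
E
```

```text
clock: 8.42
tool_pos: [0.5395, 0.1812, 0.109]
orientation: [-160.0, -0.0, -74.0]
force: [-0.0, -1.1, -0.6]
opening: 0.0437
clock: 8.58
tool_pos: [0.5392, 0.1821, 0.1113]
orientation: [-159.8, 0.1, -73.9]
force: [0.3, -1.1, -0.1]
opening: 0.0438
[ 0.26421754 -1.14153315 -0.14494685] err [6.20370991e-06 2.22845764e-03 1.20587203e-03]
bar x [-0.00834562  0.00039784  0.00894799] 450
```

Centred to 0.3 mm. Close and pull.

```bash
python3 -m handwheel '[[[0,0,0.003],[0,0,0]],[[0,0,0.003],[0,0,0]],[[0,0,0.003],[0,0,0]],[[0,0,0.003],[0,0,0]],[[0,0,0.003],[0,0,0]]]' 1
python3 -m handwheel '[[[0,0.017,-0.06],[0,0,0]],[[0,0.034,-0.12],[0,0,0]],[[0,0.051,-0.18],[0,0,0]],[[0,0.068,-0.24],[0,0,0]],[[0,0.088,-0.3],[0,0,0]]]' 1
python3 - <<'E'
from plant import *
from h import *
np.set_printoptions(precision=4,suppress=True)
s=snapshot("wrist");np.savez("pics/w8.npz",**s)
o,p,R=here();print(p,o["joint_pos"].round(1),o["force"],o["opening"])
ys,zm=held(s,p,R,(240,285,150,258));print(ys[::2,:6])
k=np.isfinite(ys[:,1])&(ys[:,0]<.077);sl,b=np.polyfit(ys[k,0],ys[k,1],1);th=np.degrees(np.arctan(-sl));print("tilt",th)
f=np.array([0,b+.009/np.cos(np.radians(th))+sl*.087,.087]);print("foot tool",f,"world",p+R@f)
Rc,_=tool(-th);c=np.array([.4415,-.2678,0]);T=c+[0,0,.13]-Rc@f
A=p+[0,0,.09];M1=A+(T-A)*.38;M2=A+(T-A)*.7;M1[2]=M2[2]=.265;T
rows(p,R,(A,tool(5)[0]),(M1,tool(-8)[0]),(M2,Rc),(T,Rc))
print(A,M1,M2,T)
E
```

```text
clock: 9.05
tool_pos: [0.5378, 0.182, 0.1096]
orientation: [-159.9, 0.1, -73.9]
force: [2.0, -2.5, 1.2]
opening: 0.0177
clock: 9.47
tool_pos: [0.5014, 0.1714, 0.1595]
orientation: [-160.0, 0.1, -73.9]
force: [0.6, -0.3, -3.1]
opening: 0.0172
[0.501  0.1712 0.1613] [ 45.6   0.  -48.4  22.8 -25.6  41.3] [-1.1832 -0.0679  0.3802] 0.01741857192593842
[[  0.015   -0.0151  -0.0079  -0.0088   0.0092 205.    ]
 [  0.025   -0.0186  -0.012   -0.0074   0.0081 149.    ]
 [  0.035   -0.0216  -0.0145  -0.0071   0.0078 130.    ]
 [  0.045   -0.0249  -0.0177  -0.0074   0.0077 120.    ]
 [  0.055   -0.0285  -0.0213  -0.0076   0.0079 105.    ]
 [  0.065   -0.0316  -0.0241  -0.0074   0.0083  92.    ]
 [  0.075   -0.0347  -0.0282  -0.0071   0.0079  75.    ]
 [  0.085   -0.0348  -0.0345  -0.0016   0.0027   5.    ]
 [  0.095       nan      nan      nan      nan      nan]]
tilt 18.08175954547693
foot tool [ 0.     -0.0292  0.087 ] world [0.5561 0.1873 0.0897]
rows [-0.0009, -0.155, -0.4225] [-0.04209, 0.00026, -0.00023] n>= 2.2
rows [0.7695, 0.3355, -0.0981] [-0.03611, -0.0, 0.0] n>= 4.1
rows [0.648, 0.2859, 0.0402] [-0.028, -0.0, -0.0] n>= 3.4
rows [0.6075, 0.1902, 0.2894] [0.0, 0.0, 0.0] n>= 3.4
[0.501  0.1712 0.2513] [0.4781 0.0043 0.265 ] [ 0.4588 -0.1362  0.265 ] [ 0.4407 -0.268   0.2218]
```

```bash
python3 -m handwheel '[[[0,-0.08,-0.21],[0,0,0]],[[0,-0.155,-0.42],[-0.02,0,0]],[[0,-0.155,-0.42],[-0.042,0,0]],[[0,-0.155,-0.42],[-0.042,0,0]]]' 1
python3 -m handwheel '[[[0.154,0.067,-0.02],[-0.01,0,0]],[[0.308,0.134,-0.04],[-0.02,0,0]],[[0.462,0.2,-0.06],[-0.03,0,0]],[[0.616,0.268,-0.08],[-0.036,0,0]],[[0.77,0.335,-0.098],[-0.036,0,0]]]' 1
python3 -m handwheel '[[[0.16,0.07,0.01],[-0.01,0,0]],[[0.32,0.14,0.02],[-0.02,0,0]],[[0.48,0.21,0.03],[-0.028,0,0]],[[0.648,0.286,0.04],[-0.028,0,0]]]' 1
python3 -m handwheel '[[[0.15,0.05,0.07],[0,0,0]],[[0.3,0.1,0.14],[0,0,0]],[[0.45,0.14,0.21],[0,0,0]],[[0.607,0.19,0.289],[0,0,0]],[[0.607,0.19,0.289],[0,0,0]]]' 1
python3 -m handwheel '[[[0,0,0],[0,0,0]],[[0,0,0],[0,0,0]]]' 1
python3 - <<'E'
from plant import *
from h import *
np.set_printoptions(precision=4,suppress=True)
s=snapshot("wrist");np.savez("pics/w9.npz",**s);P=cloud(s);cv2.imwrite("pics/w9.png",cv2.resize(s["color"][:,:,::-1],(800,600)))
o,p,R=here();print(p,o["joint_pos"].round(1),o["force"],o["opening"])
ys,zm=held(s,p,R,(240,285,150,258));k=np.isfinite(ys[:,1])&(ys[:,0]<.077);sl,b=np.polyfit(ys[k,0],ys[k,1],1);th=np.degrees(np.arctan(-sl))
f=np.array([0,b+.009/np.cos(np.radians(th))+sl*.087,.087]);print("tilt",th,"foot tool",f,"world",p+R@f)
m=(np.hypot(P[...,0]-.4415,P[...,1]+.2678)<.035)&(P[...,2]>.05)&(P[...,2]<.06)
(c,r)=cv2.minEnclosingCircle(P[m][:,:2].astype(np.float32));print("rim",c,r,P[m].mean(0))
Rc,_=tool(-th);c=np.array([*c,0]);rows(p,R,*[(c+[0,0,z]-Rc@f,Rc) for z in(.07,.0115)])
E
```

```text
clock: 9.85
tool_pos: [0.5033, 0.1739, 0.254]
orientation: [-174.9, 0.3, -73.6]
force: [1.4, 0.4, -2.1]
opening: 0.0176
clock: 10.27
tool_pos: [0.4801, 0.0036, 0.2612]
orientation: [171.8, 0.1, -73.9]
force: [1.0, -0.4, -2.7]
opening: 0.0174
clock: 10.6
tool_pos: [0.4605, -0.1371, 0.2605]
orientation: [161.6, 0.1, -73.8]
force: [2.0, -1.0, -3.1]
opening: 0.0174
clock: 11.02
tool_pos: [0.4394, -0.2711, 0.2158]
orientation: [161.7, 0.2, -74.1]
force: [-0.7, 1.1, -2.0]
opening: 0.0177
clock: 11.18
tool_pos: [0.4419, -0.2675, 0.2185]
orientation: [161.9, 0.1, -73.9]
force: [-0.2, 1.0, -2.7]
opening: 0.0172
[ 0.4423 -0.2671  0.2189] [ -4.7  15.1 -15.1   6.4 -76.8 108.4] [ 0.3197 -0.3123 -1.845 ] 0.017186764315710826
tilt 18.18390253639662 foot tool [ 0.    -0.03   0.087] world [ 0.4438 -0.2665  0.1269]
rim (0.4422680735588074, -0.2681945264339447) 0.02364191599190235 [ 0.444  -0.2676  0.0547]
rows [0.0056, -0.0801, 0.2731] [-0.00041, 0.00024, -5e-05] n>= 1.4
rows [0.0, -0.0913, 0.2779] [0.0, 0.0, 0.0] n>= 1.4
```

View pics/w9.png

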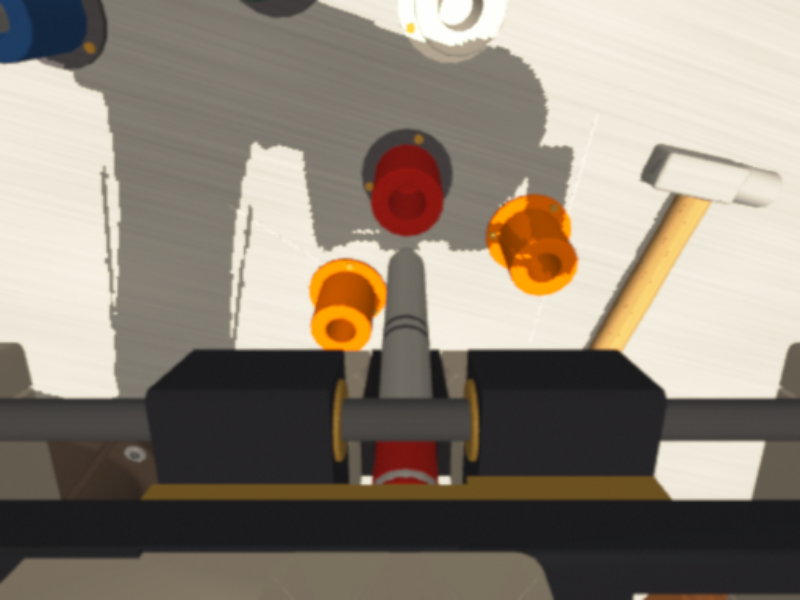

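The foot is at (406,250) px over the true red cup (mouth at (407,203)). The orange cups are either side, at (342,330) and (543,265), and the fingers stay above them. Lowering.

```bash
python3 -m handwheel '[[[0.0056,-0.04,0.137],[-0.0004,0.0002,0]],[[0.0056,-0.08,0.273],[-0.0004,0.0002,0]],[[0.0056,-0.08,0.273],[-0.0004,0.0002,0]],[[0.0056,-0.08,0.273],[-0.0004,0.0002,0]],[[0.0056,-0.08,0.273],[-0.0004,0.0002,0]]]' 1
python3 - <<'E'
from h import *
np.set_printoptions(precision=4,suppress=True)
o,p,R=here();Rc,_=tool(-18.1);f=np.array([0,-.03,.087]);c=np.array([.4422,-.2681,0]);print(o["force"],"foot",p+R@f)
rows(p,R,(c+[0,0,.0115]-Rc@f,Rc))
E
```

```text
clock: 11.65
tool_pos: [0.4419, -0.2686, 0.1638]
orientation: [161.9, -0.1, -73.7]
force: [0.4, 0.1, -2.5]
opening: 0.0172
[ 0.4038  0.1281 -2.4703] foot [ 0.4433 -0.2683  0.0718]
rows [-0.0024, -0.0889, 0.2879] [6e-05, -0.00023, 0.00014] n>= 1.4
```

```bash
python3 -m handwheel '[[[-0.001,-0.022,0.07],[0,0,0]],[[-0.001,-0.044,0.14],[0,0,0]],[[-0.001,-0.066,0.21],[0,0,0]],[[-0.001,-0.089,0.285],[0,0,0]],[[-0.001,-0.089,0.285],[0,0,0]]]' 1
python3 -m handwheel '[[[0,0,0],[0,0,0]],[[0,0,0],[0,0,0]]]' 1
python3 -m handwheel '[[[0,-0.003,0.0095],[0,0,0]],[[0,-0.003,0.0095],[0,0,0]],[[0,-0.003,0.0095],[0,0,0]]]' 1
python3 - <<'E'
from h import *
o,p,R=here();f=np.array([0,-.03,.087]);print(o["force"],"foot",p+R@f)
E
```

```text
clock: 12.07
tool_pos: [0.4396, -0.2685, 0.102]
orientation: [161.8, 0.0, -73.8]
force: [-1.5, -0.2, -2.5]
opening: 0.0174
clock: 12.23
tool_pos: [0.441, -0.2691, 0.1043]
orientation: [161.9, -0.1, -73.8]
force: [-0.1, 0.1, -2.8]
opening: 0.0175
clock: 12.48
tool_pos: [0.44, -0.269, 0.1012]
orientation: [161.9, -0.0, -73.8]
force: [1.2, -0.7, -1.8]
opening: 0.0176
[ 1.17313201 -0.70940528 -1.84242474] foot [ 0.44139807 -0.26858017  0.00913627]
```

```bash
python3 -m handwheel '[[[0,-0.003,0.0095],[0,0,0]],[[0,-0.003,0.0095],[0,0,0]],[[0,-0.003,0.0095],[0,0,0]]]' 1
python3 - <<'E'
from h import *
o,p,R=here();f=np.array([0,-.03,.087]);print(o["force"],"foot",p+R@f)
E
```

```text
clock: 12.73
tool_pos: [0.4397, -0.269, 0.0986]
orientation: [161.8, 0.0, -73.8]
force: [-0.1, -0.4, -2.0]
opening: 0.0175
[-0.06183242 -0.40219662 -2.02317137] foot [ 0.44104462 -0.26858809  0.00657503]
```

Not in contact yet. One or two more millimetres.

```bash
python3 -m handwheel '[[[0,-0.002,0.006],[0,0,0]],[[0,-0.002,0.006],[0,0,0]],[[0,-0.002,0.006],[0,0,0]]]' 1
python3 -m handwheel '[[[0,0,0],[0,0,0]],[[0,0,0],[0,0,0]]]' 1
python3 - <<'E'
from h import *
o,p,R=here();f=np.array([0,-.03,.087]);print(o["force"],"foot",p+R@f)
E
```

```text
clock: 12.98
tool_pos: [0.4399, -0.2692, 0.0984]
orientation: [161.8, -0.0, -73.8]
force: [-1.7, 2.4, 8.4]
opening: 0.0173
clock: 13.15
tool_pos: [0.4399, -0.2692, 0.0985]
orientation: [161.8, -0.0, -73.8]
force: [-1.0, 2.1, 8.5]
opening: 0.0174
[-1.03870392  2.13348684  8.53705819] foot [ 0.4412504  -0.26885173  0.00643391]
```

Floor contact (8.5 N) at a TCP height within 1 mm of the blue one. Releasing and backing off.

```bash
python3 -m handwheel '[[[0,0,0],[0,0,0]],[[0,0,0],[0,0,0]],[[0,0,0],[0,0,0]],[[0,0,0],[0,0,0]],[[0,0,0],[0,0,0]]]' 0
python3 -m handwheel '[[[0,0,-0.1],[0,0,0]],[[0,0,-0.25],[0,0,0]],[[0,0,-0.42],[0,0,0]],[[0,0,-0.6],[0,0,0]],[[0,0,-0.6],[0,0,0]]]' 0
python3 -m handwheel '[[[0,0,0],[0,0,0]],[[0,0,0],[0,0,0]]]' 0
python3 - <<'E'
from plant import *
from h import *
np.set_printoptions(precision=4,suppress=True)
s=snapshot("wrist");P=cloud(s)
for a,ce,q in blobs(s,"red"):
    if np.median(q[:,2])>.1: print("wrist",ce,a,np.median(q,0))
for z in(.07,.09,.11,.125):
    k=(np.hypot(P[...,0]-.442,P[...,1]+.268)<.03)&(abs(P[...,2]-z)<.005);print(z,k.sum(),P[k].mean(0))
s=snapshot("side");np.savez("pics/side9.npz",**s);cv2.imwrite("pics/side9.png",cv2.resize(s["color"][110:320,130:410,::-1],(800,600)))
for c in("red","blue"):
    for a,ce,q in blobs(s,c): 
        if q[:,0].max()<.7: print("side",c,a,ce,np.median(q,0),q.max(0)[2])
E
```

```text
clock: 13.57
tool_pos: [0.4396, -0.269, 0.0971]
orientation: [161.8, 0.0, -73.8]
force: [-0.9, 0.3, -0.5]
opening: 0.0417
clock: 13.98
tool_pos: [0.4802, -0.2593, 0.2176]
orientation: [162.3, -0.3, -73.7]
force: [1.4, -1.6, 0.8]
opening: 0.0439
clock: 14.15
tool_pos: [0.4754, -0.2583, 0.211]
orientation: [161.8, 0.0, -73.8]
force: [0.1, 0.5, -0.4]
opening: 0.0436
wrist [259.8631 199.5726] 241 [ 0.45   -0.2658  0.1269]
wrist [259.981  215.7762] 210 [ 0.4421 -0.2682  0.1386]
0.07 81 [ 0.4484 -0.2666  0.0702]
0.09 103 [ 0.4483 -0.2665  0.0903]
0.11 128 [ 0.4483 -0.2668  0.1099]
0.125 155 [ 0.4488 -0.2667  0.1251]
side red 175 [236.88   261.7714] [ 0.4362 -0.288   0.0393] 0.05872361781708946
side blue 3100 [24.481 80.28 ] [-0.5771  1.465   0.001 ] 0.4249010006525387
side blue 1814 [  9.5943 175.9074] [-0.5921  0.9051 -0.3427] 0.05476072791081621
side blue 126 [238.9444 210.0476] [ 0.4742 -0.0521  0.0365] 0.05867153068472597
```

View pics/side9.png

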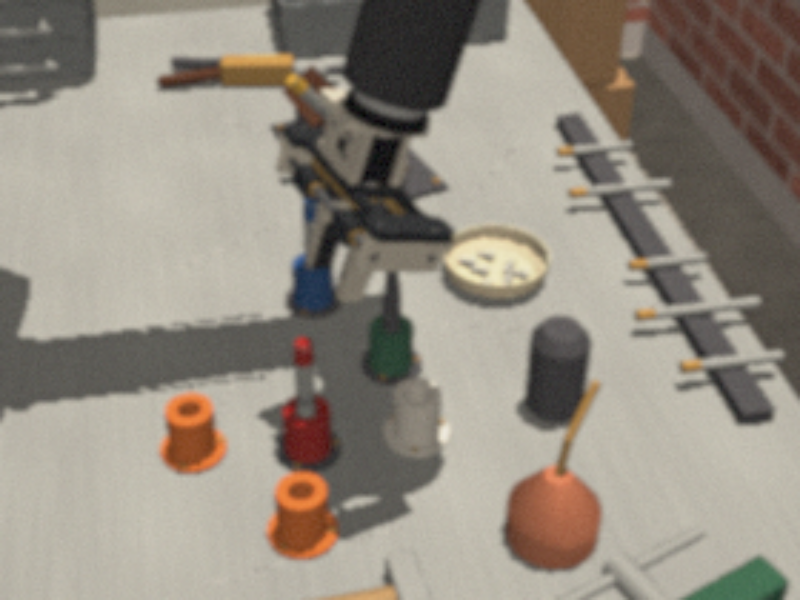

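The side view shows red upright in the red cup at (303,345) px and blue in the blue cup at (312,210). Yellow is in the rack, the punch is in the green cup, and the gripper is clear. Handing in.

```bash
python3 -c "
from plant import *
print(get_obs()['force'],close_job())"
```

```text
the job is handed in; nothing more can be done
[ 0.63357458 -0.65570982  0.24951644] None
```

I moved the blue set and then the red set from the rack into the cups of their own colour. Each was lowered until the wrist force showed it on the floor (12 N for blue, 8.5 N for red) and only then released. I handed the job in at about 14.2 s, and it reports no verdict.

**Last checks:**
- **Height:** both head end faces measured z = 0.1386 m, against 0.138 m expected.
- **Position:** blue was within about 1 mm of its cup's centre and red within about 0.5 mm.
- **Upright:** the side points of both bars stayed within about 1 mm from 70 to 125 mm height.
- **Bystanders:** in the last side view the yellow set was in the rack and the punch in the green cup. I saw nothing displaced by eye, but did not measure it. The hammer was mostly outside that crop.
- **Robot:** the gripper was clear of everything and the residual force was below 1 N.

**Two disagreements:**
- Joint 3 reached its limit on the first hover, so I gripped with the tool at a 20° lean instead of along the bar.
- The red foot computed at contact came out about 1.6 mm below the cup's floor (z 0.0064 against 0.008). The end face measured after release agreed with a fully seated bar.

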